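# Clamp the sample chamber with swing strap and cam lever

### The job

One of the two clamp fixtures on the optical table holds a white sample chamber. Clamp it: with the outside of a finger push that fixture's strap round until it lies across the chamber, fully home against its stop, and then push its raised cam lever all the way down flat. Do not lift or shift the chamber, and leave the empty fixture and the loose things around as they are.

Things in the scene. Friction and masses are not known exactly. Their poses are not given: they have to be found in the camera images.
- loaded_fixture: grey clamp fixture, fixed to the table, that holds the chamber: plate 130 (x) x 220 (y) x 12 mm, z up. From the origin (underside, on the table), mm: strap pivot at (0, 70); lever pin at (0, -82), 60 high, parallel to y; strap stop pin at (-17, -81), 10 thick, 42 high; lever bracket at y = -104, 12 thick, 72 high; nest centre (0, -5.5), rails 19 high
- strap (a joint): Angle (rad) of the loaded fixture's swing strap about its upright pivot. 0 = home: across the chamber, pointing to the fixture's -y, against its stop; grows counter-clockwise seen from above, at pi/2 it points to the fixture's +x. Starts about 1.1 to 1.7, range 0 to 1.9. Stays where it is left; about 1.5 N at mid-length moves it
- loaded_pivot (a point): on the strap's pivot axis, at mid-thickness of the strap (39 mm above the table)
- strap_tip (a point): middle of the free end of the loaded fixture's strap. The strap is a level steel bar 22 mm wide, reaching 156 mm from the pivot, underside 32 mm and top 46 mm above the table (pivot bolt head up to 54 mm)
- lever (a joint): Angle (rad) of the loaded fixture's cam lever above level, about its pin. 0 = down flat, pointing to the fixture's -x, against its stop. Starts raised 0.8 to 1.1 (range 0 to 1.25), leaning to -x; it turns in the fixture's upright plane y = -82 mm. Stays where it is left; about 2.5 N at the handle moves it
- loaded_lever_hinge (a point): centre of the loaded fixture's lever pin, 60 mm above the table
- lever_pad (a point): middle of the upper face of the black handle of the loaded fixture's lever, 71 mm out from the pin. The handle is the outer 48 mm of the lever (which reaches 95 mm from the pin), 22 mm wide, 10 mm thick, upper face 5 mm off the lever's centre line through the pin
- chamber_center (a point): centre of the loose white sample chamber, 60 x 75 x 14 mm with a round window, lying in the nest of the loaded fixture; its top is 26 mm above the table, 6 mm below the strap
- empty_fixture: identical clamp fixture with an empty nest, to be left alone: plate 130 (x) x 220 (y) x 12 mm, z up. From the origin (underside, on the table), mm: strap pivot at (0, 70); lever pin at (0, -82), 60 high, parallel to y; strap stop pin at (-17, -81), 10 thick, 42 high; lever bracket at y = -104, 12 thick, 72 high; nest centre (0, -5.5), rails 19 high
- spare_strap_tip (a point): free end of the empty fixture's strap, 156 mm from its pivot, 39 mm above the table
- spare_lever_pad (a point): middle of the upper face of the empty fixture's lever handle
- bottle_center (a point): centre of a loose amber bottle, 28 mm thick, 62 mm tall, standing
- objective_center (a point): centre of a loose metal microscope objective (stepped cylinder), 32 mm thick, 48 mm tall, standing
- slidebox_center (a point): centre of a loose grey slide box, 85 x 32 x 30 mm

How it is judged:
On the way, in this order (a step that is already met when the one before it is completed fails the run):
1. the strap lies home across the chamber (within 0.08 rad) with the lever still raised (value of joint strap below 0.08 rad and value of joint lever above 0.6 rad), for 0.2 s.
2. the cam lever is down flat (within 0.1 rad), strap still home (value of joint lever below 0.1 rad and value of joint strap below 0.08 rad), for 0.2 s.
At the end, for the whole second after the job is handed in: strap of the loaded fixture within 0.08 rad of home and its lever within 0.1 rad of flat, both at rest, chamber within 8 mm of where it began (all of step 2 and not (velocity of joint strap above 0.05 rad/s) and not (velocity of joint lever above 0.05 rad/s) and velocity of joint each of strap, lever above -0.05 rad/s and distance of chamber_center from where it was at the start of the episode below 0.008 m); the robot touches nothing.
It fails at once if the lever is pushed down (below 0.5 rad) before the strap is home (within 0.15 rad) (value of joint lever below 0.5 rad and value of joint strap above 0.15 rad).
It fails at once if the chamber is lifted or shifted by more than 8 mm (distance of chamber_center from where it was at the start of the episode above 0.008 m).
It fails at once if the empty fixture's strap or lever is moved by more than 15 mm (distance of any of spare_strap_tip, spare_lever_pad from where it was at the start of the episode above 0.015 m).
It fails at once if a loose bystander is moved or lifted by more than 15 mm (distance of any of bottle_center, objective_center, slidebox_center from where it was at the start of the episode above 0.015 m).
It also fails if it takes over 51 s, if anything falls off the work surface, if the arm or the gripper's body presses on something with over 40 N, if the wrist force passes 120 N, or if a joint passes its speed limit or range.

### The arm

A 6-joint arm with a two-finger parallel gripper is mounted at the origin on the work surface. World frame = base frame: x ahead of the robot, y to its left, z up, the work surface at z = 0. Lengths are in m, angles in rad, forces in N, time in s.
With the tool pointing down it reaches from about 0.375 to 0.975 m from the base axis. Payload 3.8 kg.
Tool frame: the origin (TCP) lies at the very end of the fingers, on their centre line; the grasp point (between the pads) lies 19 mm behind it (arm.grip_depth is the z of the grasp point in the tool frame, in m); z points along the fingers, x is the direction in which the jaws open and shut, and the axes are right-handed (so a half turn about z gives the same grasp; the last joint's range is limited). The gripper opens to 85 mm and grips with 20 to 120 N. Pads are 22 mm wide; open, the fingers measure 114 mm over their backs; the gripper's body (76 mm by 85 mm) begins 54 mm behind the grasp point. The pads swing forward as they close: fully open they stand 13 mm farther back than shut.
Start: joints at [1.162, 0.264, 1.604, -0, 1.274, -0.037], TCP at [0.245, 0.629, 0.231] pointing down, gripper open.
Joint ranges: [-2.63, 2.63], [-0.94, 2.18], [0.31, 2.57], [-1.31, 4.45], [0, 2.66], [-2.55, 2.55]. Speed limits (rad/s): [2.57, 2.57, 3.14, 3.14, 3.14, 3.14].

### API

Orientations are given as a rotation vector (axis times angle).
In Python, from station import arm gives the robot as it stands.
- The arm moves only by the shell command python3 -m pendant 'ROWS'. ROWS is a JSON object of lists of equal length, an entry for each row: "jaw": the finger opening in cm, from 0 to 8.54; "offset": the shift along the tool's x, y, z in cm, a list of three; "twist": the turn about the tool's z in degrees. A call has 1 to 10 rows; each row is the pose to reach, as a shift and turn from the pose measured when the call began, along the tool's axes at that moment; what a row does not reach only later rows make up. A row lasts 1/10 s, in which the tool goes at most 50 mm and 8.59 degrees, less where a joint would pass 70% of its speed; a pose out of reach is approached as far as the arm can. A call with a gripper value outside its range is refused whole. The fingers move at their own pace and stop on an object; the grip force is fixed at half the most. Time passes only in rows, so rows that repeat a pose let the fingers close. It gives the time, the measured TCP pose, the force and the opening at its end, in the units of the state.
- arm.state(): the state, without advancing time (a new reading comes with each control period).
- arm.snapshot(name): name is "side" or "top"; returns a dict with "color" (400x640x3 uint8, red, green, blue), "fx", "fy", "cx", "cy" (pixels), "pose" (4x4, takes a point from camera to world coordinates). Camera axes: x right, y up, looking along -z (the intrinsics and any distortion apply to the point x, -y, -z); pixel columns grow to the right and rows downward; lengths in m; the calibration is good to about 2 mm. A picture is of the moment at which its call begins. There is no depth.
- arm.close_job(): hands the job in, once; it reports no verdict.
Trained networks look in a picture, given as the dict that the camera call returned (one of the last four; its "shot" number tells which), for a name from the list of things; names that differ only in an ending like _2 or _b are one class to them, and where a whole thing is asked for, a point or a joint stands for the part that bears it (a point fixed in the world has none). Each returns a list of dicts, best first, with "p" (0 to 1); they miss things now and then, are a little off and sometimes report something else, mostly with a low value. They report only what shows in the picture. A call takes as long as a camera call.
- arm.spot_in(picture, label): "at" ([x, y, z] in m, in world coordinates, good to about 4 mm: the middle of the surface that is visible of it).
- arm.outline_of(picture, label): "pixels" (400x640 bool, what is visible of it).
The state is a dict: "time": time; "joints": joint angles; "qd": joint speeds; "effort": joint torques, N m; "tcp_pos": TCP position; "tool_rot": TCP orientation; "contact_force": force on the tool from outside, world axes, zero at the start; "wrist_torque": the same for the moment, N m; "gripper_width": finger opening in m.
Only numpy, scipy, OpenCV 4.12 (cv2) and the standard library are available. Lean on these libraries where they do the work, as an engineer would, in place of code of your own. Each camera call takes 0.05 s, during which the arm holds its last target.

## Working session

There is one attempt and no reset: what is moved stays moved. The work goes in short steps, Python scripts to look and compute and a shell command to move; the robot and the scene stay as the last step left them, time stands still between calls to the robot, and variables do not carry over. Pictures are saved under pics/ and viewed, and the job is handed in when it is done.

```bash
ls; mkdir -p pics; cat > h.py <<'E'
import numpy as np, cv2, json
from station import arm
from scipy.spatial.transform import Rotation as R
def proj(s,P):
    T=np.linalg.inv(s['pose']); p=T[:3,:3]@np.array(P,float)+T[:3,3]
    x,y,z=p[0],-p[1],-p[2]
    return np.array([s['fx']*x/z+s['cx'], s['fy']*y/z+s['cy']])
def back(s,uv,z):
    d=np.array([(uv[0]-s['cx'])/s['fx'],-(uv[1]-s['cy'])/s['fy'],-1.]); d=s['pose'][:3,:3]@d; o=s['pose'][:3,3]
    return o+d*(z-o[2])/d[2]
def save(s,n): cv2.imwrite('pics/'+n+'.png',s['color'][:,:,::-1])
E
python3 - <<'E'
from h import *
st=arm.state(); print(st)
for n in ['top','side']:
    s=arm.snapshot(n); save(s,n+'0'); print(n,s.keys(),s['fx'],s['cx'],s['cy'],s['pose'].round(3).tolist())
    for l in ['loaded_fixture','strap','strap_tip','loaded_pivot','loaded_lever_hinge','lever_pad','chamber_center','empty_fixture','spare_strap_tip','spare_lever_pad','bottle_center','objective_center','slidebox_center']:
        print(l,[(np.round(d['at'],3).tolist(),round(d['p'],2)) for d in arm.spot_in(s,l)[:3]])
E
```

```text
pics
{'time': 0.0, 'joints': array([ 1.16207946e+00,  2.64759445e-01,  1.60531759e+00,  5.34399490e-06,
        1.27369127e+00, -3.68948381e-02]), 'qd': array([-0.00211333, -0.00099822,  0.00147841,  0.00050405, -0.00126371,
        0.00031205]), 'effort': array([-4.71199382e-04, -5.15112233e+01, -3.67312181e+01, -8.73100589e-05,
        1.29751328e-02,  5.45821069e-05]), 'tcp_pos': array([0.24495553, 0.62823468, 0.22998824]), 'tool_rot': array([ 2.59282346,  1.77189156, -0.00289399]), 'contact_force': array([-0.32687133, -0.85239174,  0.9904535 ]), 'wrist_torque': array([-0.0409423 , -0.01725761, -0.01483551]), 'gripper_width': 0.08530826198548305}
top dict_keys(['color', 'fx', 'fy', 'cx', 'cy', 'pose', 'shot']) 406.4975431877292 322.4136787568312 193.7568967087243 [[0.018, 0.994, -0.111, 0.431], [-1.0, 0.021, 0.018, 0.089], [0.02, 0.11, 0.994, 1.374], [0.0, 0.0, 0.0, 1.0]]
loaded_fixture [([0.536, -0.206, 0.014], 0.76), ([0.561, 0.211, 0.013], 0.63), ([0.585, -0.13, 0.047], 0.53)]
strap [([0.586, -0.132, 0.046], 0.72), ([0.53, -0.2, 0.016], 0.62)]
strap_tip [([0.583, -0.134, 0.047]
[... 835 characters left out ...]
[0.589, -0.137, 0.051], 0.58)]
strap_tip [([0.586, -0.133, 0.046], 0.67)]
loaded_pivot [([0.535, -0.233, 0.014], 0.78), ([0.742, 0.023, 0.037], 0.52)]
loaded_lever_hinge [([0.536, -0.235, 0.012], 0.95)]
lever_pad [([0.505, -0.302, 0.108], 0.67)]
chamber_center [([0.529, -0.22, 0.032], 0.79), ([0.538, -0.228, 0.014], 0.63)]
empty_fixture [([0.559, 0.185, 0.012], 0.69), ([0.534, -0.227, 0.011], 0.56)]
spare_strap_tip [([0.606, 0.262, 0.05], 0.58), ([0.382, 0.434, 0.031], 0.35)]
spare_lever_pad [([0.428, 0.002, 0.034], 0.6), ([0.535, 0.118, 0.11], 0.57)]
bottle_center [([0.743, 0.025, 0.037], 0.61)]
objective_center [([0.432, 0.005, 0.032], 0.74)]
slidebox_center [([0.383, 0.432, 0.031], 0.89)]
```

View pics/top0.png

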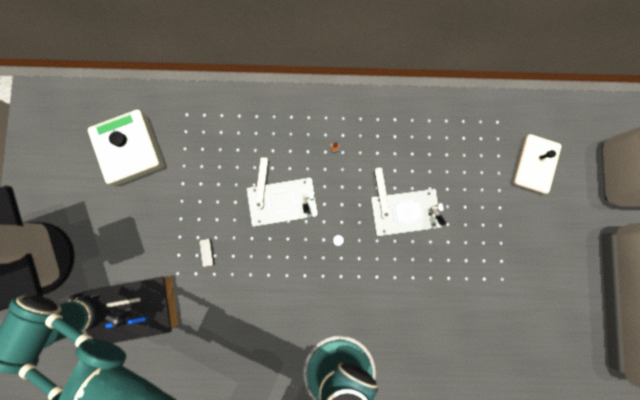

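View pics/side0.png

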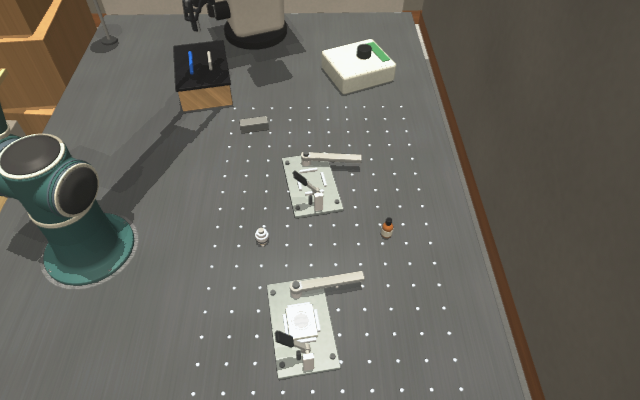

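Both views agree: the right-hand fixture (top view pixels 370–440, 190–235; side view 268–340, 280–375) is the loaded one. Its strap points to +x and its lever is raised, leaning towards −x. Next I'll zoom in to fit the pose.

```bash
python3 - <<'E'
from h import *
a=cv2.imread('pics/top0.png')[155:245,360:455]; b=cv2.imread('pics/side0.png')[262:385,255:375]
cv2.imwrite('pics/z0.png',np.hstack([cv2.resize(a,(400,379),interpolation=cv2.INTER_CUBIC),cv2.resize(b,(370,379),interpolation=cv2.INTER_CUBIC)]))
E
```

```text
(no output)
```

View pics/z0.png

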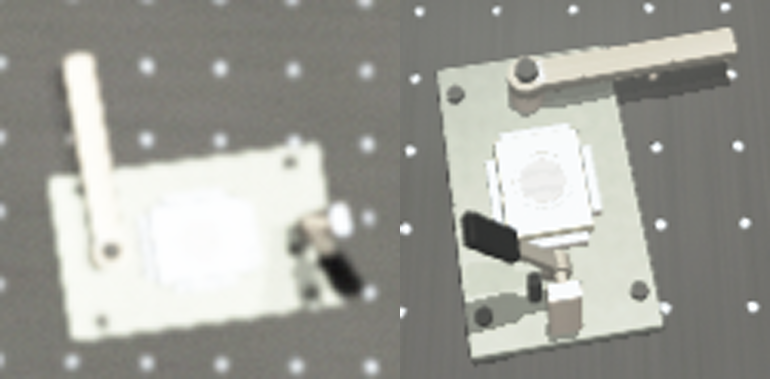

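```bash
cat > fit.py <<'E'
from h import *
from scipy.optimize import least_squares
S={}
for n in ['top','side']: S[n]=arm.snapshot(n)
t=lambda u,v:(360+(u+.5)/4.2105-.5,155+(v+.5)/4.211-.5)
s=lambda u,v:(255+(u-400+.5)/3.0833-.5,262+(v+.5)/3.081-.5)
obs=[('top',t(50,178),(65,110,12)),('top',t(318,145),(65,-110,12)),('top',t(73,340),(-65,110,12)),
('side',s(437,70),(-65,110,12)),('side',s(663,326),(65,-110,12)),('side',s(472,355),(-65,-110,12)),
('top',t(111,250),(0,70,54)),('side',s(526,68),(0,70,54))]
def f(p):
    M=lambda q:np.array([p[0]+(np.cos(p[2])*q[0]-np.sin(p[2])*q[1])/1e3,p[1]+(np.sin(p[2])*q[0]+np.cos(p[2])*q[1])/1e3,q[2]/1e3])
    return np.concatenate([proj(S[n],M(q))-uv for n,uv,q in obs])
r=least_squares(f,[.535,-.2,0.1]); x=r.x; print(x,r.fun.round(1))
c,sn=np.cos(x[2]),np.sin(x[2]); W=lambda q:(x[:2]+np.array([[c,-sn],[sn,c]])@np.array(q)/1e3).round(4)
for k,q in dict(piv=(0,70),nest=(0,-5.5),pin=(0,-82),stop=(-17,-81),brk=(0,-104)).items(): print(k,W(q))
# tip top: z 46
for n,uv in [('top',t(78,53)),('side',s(737,42))]:
    P=back(S[n],uv,.046); print(n,'tip',P); d=P[:2]-W((0,70)); print('len',np.hypot(*d),'angle',np.arctan2(d[1],d[0])-x[2]+np.pi/2)
# lever pad
P=np.array([.507,-.297]); q=np.array([[c,sn],[-sn,c]])@(P-x[:2]); print('pad in fixture',q)
for n,l in (('top','lever_pad'),('side','lever_pad')):
    for a in [0.8,.9,1,1.1]:
        q=(-71*np.cos(a)+5*np.sin(a),-82); w=W(q); print(n,a,proj(S[n],[*w,.06+.071*np.sin(a)+.005*np.cos(a)]))
print(t(338,272),s(492,236))
E
python3 fit.py
```

```text
[ 0.5269536  -0.21696107  0.14934062] [-0.9  0.  -0.5 -0.4 -0.8 -0.1 -0.3 -0.8  0.2 -0.6 -0.7  0.5  1.4 -0.3
  0.4  1.5]
piv [ 0.5165 -0.1477]
nest [ 0.5278 -0.2224]
pin [ 0.5392 -0.298 ]
stop [ 0.5222 -0.2996]
brk [ 0.5424 -0.3198]
top tip [ 0.67096493 -0.11834955  0.046     ]
len 0.15722869867730008 angle 1.6092308567109659
side tip [ 0.67044109 -0.12031309  0.046     ]
len 0.15635825012477908 angle 1.597518807436659
pad in fixture [-0.03164018 -0.07617923]
top 0.8 [441.14605948 220.79458398]
top 0.9 [441.26294004 218.92158766]
top 1 [441.3198566  216.91856631]
top 1.1 [441.31300267 214.82061987]
side 0.8 [282.22318255 341.76837675]
side 0.9 [285.06462795 340.31718949]
side 1 [288.14823186 338.9847536 ]
side 1.1 [291.41895455 337.78320163]
(439.8942524640779, 219.21146995962954) (284.5003243278306, 338.26079195066535)
```

```bash
cat >> h.py <<'E'
def off(P,yaw=None):
    st=arm.state(); M=R.from_rotvec(st['tool_rot']).as_matrix()
    o=M.T@(np.array(P)-st['tcp_pos'])*100; y0=np.arctan2(M[1,0],M[0,0])
    return o.round(1).tolist(), None if yaw is None else round(np.degrees(-(yaw-y0)),1)
FX=np.array([.52695,-.21696]); TH=.1493
def W(x,y,z):
    c,s=np.cos(TH),np.sin(TH); return [FX[0]+(c*x-s*y)/1e3,FX[1]+(s*x+c*y)/1e3,z/1e3]
def strapP(phi,r=85,d=25.5,z=35):
    a=phi-np.pi/2; return W(r*np.cos(a)-d*np.sin(a), 70+r*np.sin(a)+d*np.cos(a), z), phi+TH
def st():
    s=arm.state(); print('t',round(s['time'],2),'tcp',s['tcp_pos'].round(4),'F',s['contact_force'].round(1),'q',s['joints'].round(2),'g',round(s['gripper_width'],4))
E
python3 - <<'E'
from h import *
P,y=strapP(1.6,d=40,z=230); print(P,y); print(off(P,y))
E
```

```text
[np.float64(0.5930848848258913), np.float64(-0.0932819360537857), 0.23] 1.7493
([-54.6, 58.6, 0.1], np.float64(-31.5))
```

```bash
python3 -m pendant '{"jaw":[0,0,0,0,0,0,0,0,0,0],"offset":[[-1.5,1.6,0],[-4,4.3,0],[-7.5,8,0],[-11,11.8,0],[-14.5,15.5,0],[-18,19.3,0],[-21,22.5,0],[-24,25.7,0],[-26.5,28.4,0],[-28,30,0]],"twist":[-2,-5,-8,-12,-16,-20,-24,-28,-31,-31.5]}'; python3 -c "
from h import *
P,y=strapP(1.6,d=40,z=230);print(off(P,y))"
```

```text
time: 2.5
tcp_pos: [0.4239, 0.2566, 0.2316]
tool_rot: [2.016, 2.409, 0.001]
contact_force: [-0.2, 0.5, -0.3]
gripper_width: -0.0002
([-37.4, 10.5, 0.2], np.float64(-0.1))
```

```bash
python3 -m pendant '{"jaw":[0,0,0,0,0,0,0,0,0,0],"offset":[[-2,0.6,0],[-6,1.7,0],[-10.5,2.9,0],[-15,4.2,0],[-19.5,5.5,0],[-24,6.7,0],[-28.5,8,0],[-32.5,9.1,0],[-36,10.1,0],[-37.4,10.5,0]],"twist":[0,0,0,0,0,0,0,0,0,0]}'; python3 -c "
from h import *
P,y=strapP(1.6,d=40,z=35);print(off(P,y)); st()"
```

```text
time: 3.5
tcp_pos: [0.5943, -0.0962, 0.2319]
tool_rot: [2.018, 2.405, 0.0]
contact_force: [-0.6, 0.4, 0.2]
gripper_width: 0.0003
([0.3, -0.1, 19.7], np.float64(-0.2))
t 3.5 tcp [ 0.5943 -0.0962  0.2319] F [-0.6  0.4  0.2] q [-0.2   0.13  1.77 -0.    1.25 -1.95] g 0.0003
```

```bash
python3 -m pendant '{"jaw":[0,0,0,0,0,0,0,0,0,0],"offset":[[0.3,-0.1,1],[0.3,-0.1,3.5],[0.3,-0.1,7],[0.3,-0.1,10.5],[0.3,-0.1,13.5],[0.3,-0.1,16],[0.3,-0.1,18],[0.3,-0.1,19.2],[0.3,-0.1,19.7],[0.3,-0.1,19.7]],"twist":[0,0,0,0,0,0,0,0,0,0]}'; python3 - <<'E'
from h import *
st()
for n in ['top','side']: s=arm.snapshot(n); save(s,n+'1')
a=cv2.imread('pics/top1.png')[155:245,340:435]; b=cv2.imread('pics/side1.png')[232:355,255:375]
cv2.imwrite('pics/z1.png',np.hstack([cv2.resize(a,(400,379)),cv2.resize(b,(370,379))]))
for phi in np.linspace(1.5,.75,8): P,y=strapP(phi); print(round(phi,2),off(P,y))
E
```

```text
time: 4.5
tcp_pos: [0.5926, -0.0928, 0.0345]
tool_rot: [2.018, 2.407, -0.0]
contact_force: [-0.3, -0.7, -0.0]
gripper_width: 0.0004
t 4.5 tcp [ 0.5926 -0.0928  0.0345] F [-0.3 -0.7 -0. ] q [-0.2   0.32  1.93 -0.    0.89 -1.94] g 0.0004
1.5 ([-2.3, 0.1, 0.1], np.float64(5.5))
1.39 ([-3.2, 0.3, 0.1], np.float64(11.7))
1.29 ([-4.2, 0.3, 0.1], np.float64(17.8))
1.18 ([-5.1, 0.2, 0.1], np.float64(23.9))
1.07 ([-6.0, 0.1, 0.1], np.float64(30.1))
0.96 ([-7.0, -0.2, 0.1], np.float64(36.2))
0.86 ([-7.8, -0.6, 0.1], np.float64(42.3))
0.75 ([-8.7, -1.0, 0.1], np.float64(48.5))
```

View pics/z1.png

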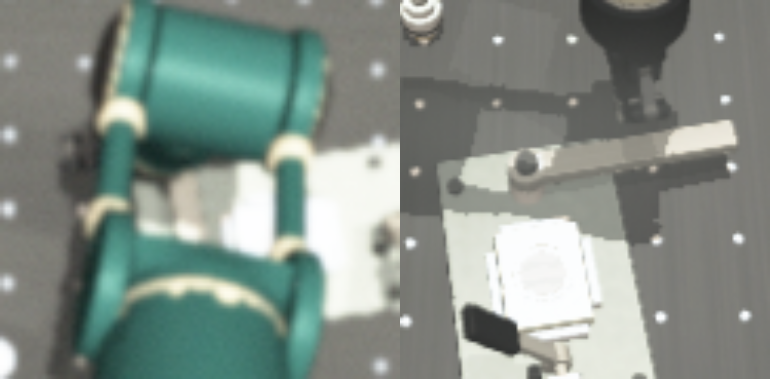

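The side view shows the closed fingers down behind the strap, at about (640, 110) in the zoom and mid-length, with a clear gap. I'll start the push.

```bash
python3 -m pendant '{"jaw":[0,0,0,0,0,0,0,0,0,0],"offset":[[-0.7,0,0],[-1.5,0,0],[-2.3,0.1,0],[-3.2,0.3,0],[-4.2,0.3,0],[-5.1,0.2,0],[-6,0.1,0],[-7,-0.2,0],[-7.8,-0.6,0],[-8.7,-1,0]],"twist":[0,1,5.5,11.7,17.8,23.9,30.1,36.2,42.3,48.5]}'; python3 - <<'E'
from h import *
st()
for n in ['side']: s=arm.snapshot(n); save(s,n+'2')
b=cv2.imread('pics/side2.png')[232:385,235:375]
cv2.imwrite('pics/z2.png',cv2.resize(b,None,fx=4,fy=3.9))
for phi in [.65,.55,.45,.35,.25,.15,.1,.06]: P,y=strapP(phi); print(round(phi,2),off(P,y))
E
```

```text
time: 5.6
tcp_pos: [0.5997, -0.1817, 0.0369]
tool_rot: [2.831, 1.355, 0.006]
contact_force: [-0.6, 2.6, 1.1]
gripper_width: -0.0
t 5.6 tcp [ 0.5997 -0.1817  0.0369] F [-0.6  2.6  1.1] q [-0.33  0.35  1.88  0.    0.91 -1.23] g -0.0
0.65 ([-0.7, 0.0, 0.2], np.float64(5.1))
0.55 ([-1.6, 0.2, 0.2], np.float64(10.9))
0.45 ([-2.5, 0.2, 0.2], np.float64(16.6))
0.35 ([-3.3, 0.2, 0.2], np.float64(22.3))
0.25 ([-4.2, 0.0, 0.2], np.float64(28.0))
0.15 ([-5.1, -0.2, 0.2], np.float64(33.8))
0.1 ([-5.5, -0.3, 0.2], np.float64(36.6))
0.06 ([-5.8, -0.5, 0.2], np.float64(38.9))
```

View pics/z2.png

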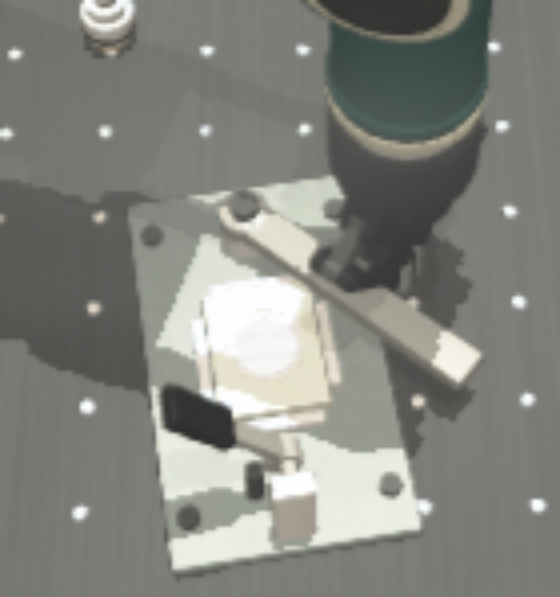

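The strap is swinging cleanly with the finger against its outer edge, and its tip is at about (460, 365) in the zoom. I'll keep going.

```bash
python3 -m pendant '{"jaw":[0,0,0,0,0,0,0,0,0],"offset":[[-0.7,0,0.1],[-1.6,0.2,0.1],[-2.5,0.2,0.1],[-3.3,0.2,0.1],[-4.2,0,0.1],[-4.7,-0.1,0.1],[-5.1,-0.2,0.1],[-5.5,-0.3,0.1],[-5.8,-0.5,0.1]],"twist":[5.1,10.9,16.6,22.3,28,31,33.8,36.6,38.9]}'; python3 - <<'E'
from h import *
st()
for n in ['side']: s=arm.snapshot(n); save(s,n+'3')
b=cv2.imread('pics/side3.png')[232:385,235:375]
cv2.imwrite('pics/z3.png',cv2.resize(b,None,fx=4,fy=3.9))
for phi in [.03,0,-.03,-.06]: P,y=strapP(phi,z=36); print(round(phi,2),off(P,y))
E
```

```text
time: 6.55
tcp_pos: [0.5601, -0.2262, 0.0369]
tool_rot: [3.12, 0.327, 0.011]
contact_force: [2.1, 0.2, 1.0]
gripper_width: 0.0004
t 6.55 tcp [ 0.5601 -0.2262  0.0369] F [2.1 0.2 1. ] q [-0.43  0.32  1.93 -0.    0.89 -0.63] g 0.0004
0.03 ([-0.3, -0.0, 0.1], np.float64(1.6))
0 ([-0.5, 0.0, 0.1], np.float64(3.3))
-0.03 ([-0.8, 0.1, 0.1], np.float64(5.1))
-0.06 ([-1.1, 0.2, 0.1], np.float64(6.8))
```

View pics/z3.png

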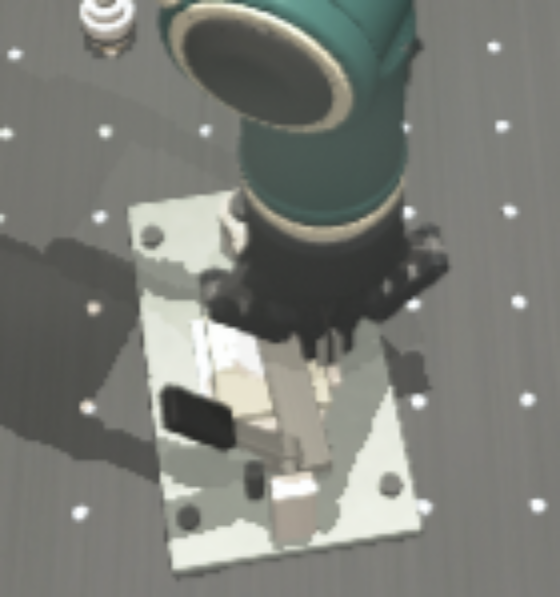

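The strap is nearly home, with its tip at about (310, 460) in the zoom. The lever is still untouched. I'll creep it into the stop.

```bash
python3 -m pendant '{"jaw":[0,0,0,0,0],"offset":[[-0.2,0,0.1],[-0.3,0,0.1],[-0.4,0,0.1],[-0.5,0,0.1],[-0.5,0,0.1]],"twist":[1,2,3,3.3,3.3]}'; python3 -c "
from h import *
st()"
```

```text
time: 7.1
tcp_pos: [0.5549, -0.2276, 0.036]
tool_rot: [3.128, 0.235, 0.011]
contact_force: [0.9, 0.5, 1.2]
gripper_width: -0.0002
t 7.1 tcp [ 0.5549 -0.2276  0.036 ] F [0.9 0.5 1.2] q [-0.43  0.31  1.94 -0.    0.89 -0.58] g -0.0002
```

```bash
python3 -m pendant '{"jaw":[0,0,0],"offset":[[-0.1,0,0],[-0.2,0,0],[-0.2,0,0]],"twist":[0,0,0]}';python3 -m pendant '{"jaw":[0,0],"offset":[[-0.2,0,0],[-0.2,0,0]],"twist":[0,0]}'
```

```text
time: 7.4
tcp_pos: [0.5531, -0.228, 0.0361]
tool_rot: [3.128, 0.235, 0.012]
contact_force: [3.6, -1.8, -0.1]
gripper_width: -0.0001
time: 7.6
tcp_pos: [0.5529, -0.2282, 0.0364]
tool_rot: [3.128, 0.234, 0.018]
contact_force: [7.1, 0.7, -1.3]
gripper_width: -0.0001
```

```bash
python3 -m pendant '{"jaw":[0,0,0],"offset":[[-0.2,0,0],[-0.4,0,0],[-0.4,0,0]],"twist":[0,0,0]}'; python3 -c "
from h import *
P,y=strapP(0,d=45,z=36);print(off(P,y),off([P[0],P[1],.2],y))"
```

```text
time: 7.9
tcp_pos: [0.5524, -0.2284, 0.0372]
tool_rot: [3.127, 0.233, 0.029]
contact_force: [10.2, 2.4, -3.3]
gripper_width: -0.0002
([2.2, -0.0, 0.2], np.float64(-0.0)) ([2.4, 0.1, -16.2], np.float64(-0.0))
```

The strap has stopped firmly: the force rises to 10 N with almost no motion. I'll back off, rise and check.

```bash
python3 -m pendant '{"jaw":[0,0,0,0,0,0,0,0,0,0],"offset":[[0.5,0,0],[1.5,0,0],[2.2,0,0],[2.2,0,-1.5],[2.3,0,-5],[2.3,0,-8.5],[2.4,0,-12],[2.4,0,-14.5],[2.4,0,-16.2],[2.4,0,-16.2]],"twist":[0,0,0,0,0,0,0,0,0,0]}'; python3 - <<'E'
from h import *
st()
for n in ['side']: s=arm.snapshot(n); save(s,n+'4')
img=s['color'][:,:,::-1].copy()
b=cv2.resize(img[232:385,235:375],None,fx=4,fy=3.9,interpolation=cv2.INTER_CUBIC)
for q in [(-11,-86,46),(11,-86,46),(-11,70,46),(11,70,46)]:
    u=proj(s,W(*q)); cv2.circle(b,(int((u[0]-235+.5)*4),int((u[1]-232+.5)*3.9)),3,(0,0,255),1)
cv2.imwrite('pics/z4.png',b)
def lev(a,r=70):
    x=-r*np.cos(a)+5*np.sin(a); z=60+r*np.sin(a)+5*np.cos(a); return x,z
x,z=lev(.9); print(x,z,off(W(x+14.5,-82,200),TH), off(W(x+14.5+5,-82,z+12),TH))
E
```

```text
time: 8.9
tcp_pos: [0.5748, -0.2251, 0.2044]
tool_rot: [3.123, 0.232, 0.038]
contact_force: [-0.2, -0.1, 0.1]
gripper_width: 0.0004
t 8.9 tcp [ 0.5748 -0.2251  0.2044] F [-0.2 -0.1  0.1] q [-0.42  0.16  1.78  0.    1.18 -0.57] g 0.0004
-39.596063230809094 117.94093351527717 ([-7.0, 6.7, 0.1], np.float64(-0.0)) ([-6.7, 6.7, 7.1], np.float64(-0.0))
```

View pics/z4.png

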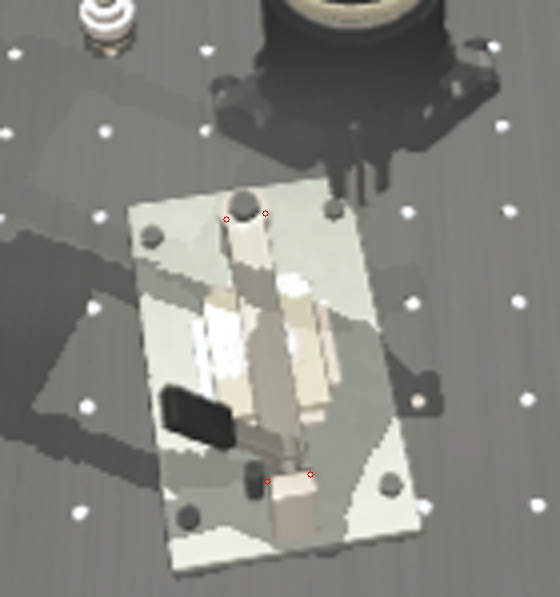

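The strap lies home across the chamber, against the stop pin, and the lever is still raised with its handle at (200, 415). Next I'll go to the lever.

```bash
python3 -m pendant '{"jaw":[0,0,0,0,0,0,0,0,0],"offset":[[-1.5,1.5,0],[-4,4,0],[-5.8,5.8,0],[-6.7,6.7,0],[-6.7,6.7,1.5],[-6.7,6.7,4],[-6.7,6.7,6],[-6.7,6.7,7],[-6.7,6.7,7]],"twist":[0,0,0,0,0,0,0,0,0]}'; python3 - <<'E'
from h import *
st()
for n in ['side']: s=arm.snapshot(n); save(s,n+'5')
b=cv2.resize(s['color'][232:385,235:375,::-1],None,fx=4,fy=3.9,interpolation=cv2.INTER_CUBIC)
cv2.imwrite('pics/z5.png',b)
def lev(a,r=70):
    x=-r*np.cos(a)+5*np.sin(a); z=60+r*np.sin(a)+5*np.cos(a); return x,z
for a in [.95,.85,.75,.65,.55,.45,.35,.25,.15,.05,0,-.05]:
    x,z=lev(a); print(a,off(W(x+14.5,-82,z),TH))
E
```

```text
time: 9.85
tcp_pos: [0.5177, -0.2993, 0.1279]
tool_rot: [3.129, 0.234, 0.027]
contact_force: [-0.9, -0.5, -0.1]
gripper_width: -0.0004
t 9.85 tcp [ 0.5177 -0.2993  0.1279] F [-0.9 -0.5 -0.1] q [-0.57  0.19  1.89  0.01  1.04 -0.72] g -0.0004
0.95 ([-0.2, 0.1, 1.0], np.float64(0.0))
0.85 ([-0.8, 0.1, 1.4], np.float64(0.0))
0.75 ([-1.3, 0.1, 1.8], np.float64(0.0))
0.65 ([-1.8, 0.1, 2.3], np.float64(0.0))
0.55 ([-2.3, 0.1, 2.8], np.float64(0.0))
0.45 ([-2.6, 0.1, 3.4], np.float64(0.0))
0.35 ([-3.0, 0.1, 4.0], np.float64(0.0))
0.25 ([-3.2, 0.1, 4.7], np.float64(0.0))
0.15 ([-3.4, 0.1, 5.4], np.float64(0.0))
0.05 ([-3.6, 0.1, 6.0], np.float64(0.0))
0 ([-3.6, 0.1, 6.4], np.float64(0.0))
-0.05 ([-3.6, 0.1, 6.7], np.float64(0.0))
```

View pics/z5.png

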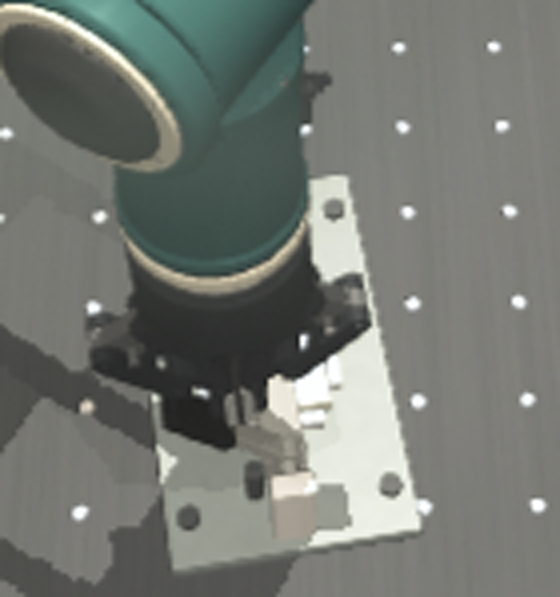

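```bash
python3 - <<'E'
from h import *
T=arm.state()['tcp_pos']; M=R.from_rotvec(arm.state()['tool_rot']).as_matrix()
out=[]
for f,z5 in (('side4',0),('side5',1)):
    s=arm.snapshot('side'); im=cv2.imread('pics/'+f+'.png')
    b=cv2.resize(im[300:385,255:330],None,fx=5.2,fy=5.2,interpolation=cv2.INTER_CUBIC)
    def L(pts,c):
        u=np.array([(proj(s,p)-[255,300]+.5)*5.2 for p in pts]).astype(int); cv2.polylines(b,[u],True,c,1)
    a=.9
    for h in (5,-5):
        L([W(-r*np.cos(a)+h*np.sin(a),-82+y,60+r*np.sin(a)+h*np.cos(a)) for r,y in ((47,-11),(95,-11),(95,11),(47,11))],(0,0,255))
    L([W(x,y,72) for x,y in ((-11,-110),(11,-110),(11,-98),(-11,-98))],(0,255,0))
    if z5:
        for dz in (0,-.02): L([T+M@[x,y,dz] for x,y in ((-.0145,-.011),(.0145,-.011),(.0145,.011),(-.0145,.011))],(255,0,0))
    out.append(b)
cv2.imwrite('pics/ov.png',np.hstack(out))
E
```

```text
(no output)
```

View pics/ov.png

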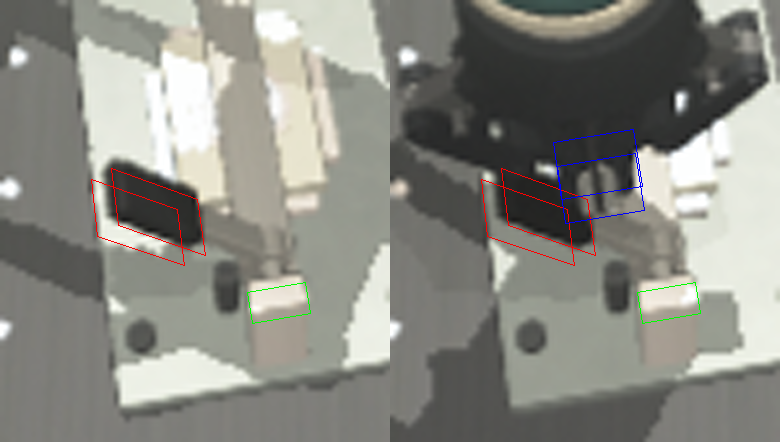

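The overlay puts the handle about 3 mm to the +y side of my model, at an angle of about 0.95. I'll shift 2 mm that way and push the lever down along its arc.

```bash
python3 -m pendant '{"jaw":[0,0,0,0,0,0,0,0,0],"offset":[[-0.1,-0.1,0.5],[-0.2,-0.1,1],[-0.5,-0.1,1.2],[-0.8,-0.1,1.4],[-1.3,-0.1,1.8],[-1.8,-0.1,2.3],[-2.3,-0.1,2.8],[-2.6,-0.1,3.4],[-2.6,-0.1,3.4]],"twist":[0,0,0,0,0,0,0,0,0]}'; python3 - <<'E'
from h import *
st()
for n in ['side']: s=arm.snapshot(n); save(s,n+'6')
b=cv2.resize(s['color'][232:385,235:375,::-1],None,fx=4,fy=3.9,interpolation=cv2.INTER_CUBIC)
cv2.imwrite('pics/z6.png',b)
def lev(a,r=70):
    x=-r*np.cos(a)+5*np.sin(a); z=60+r*np.sin(a)+5*np.cos(a); return x,z
for a in [.35,.25,.15,.05,0,-.05]:
    x,z=lev(a); print(a,off(W(x+14.5,-80,z),TH))
E
```

```text
time: 10.9
tcp_pos: [0.4936, -0.3042, 0.0961]
tool_rot: [3.125, 0.233, 0.033]
contact_force: [-0.2, -0.6, -0.0]
gripper_width: 0.0002
t 10.9 tcp [ 0.4936 -0.3042  0.0961] F [-0.2 -0.6 -0. ] q [-0.6   0.19  1.96  0.01  0.97 -0.75] g 0.0002
0.35 ([-0.4, -0.1, 0.7], np.float64(-0.0))
0.25 ([-0.7, -0.1, 1.4], np.float64(-0.0))
0.15 ([-0.9, -0.1, 2.1], np.float64(-0.0))
0.05 ([-1.0, -0.1, 2.8], np.float64(-0.0))
0 ([-1.0, -0.1, 3.1], np.float64(-0.0))
-0.05 ([-1.1, -0.1, 3.5], np.float64(-0.0))
```

View pics/z6.png

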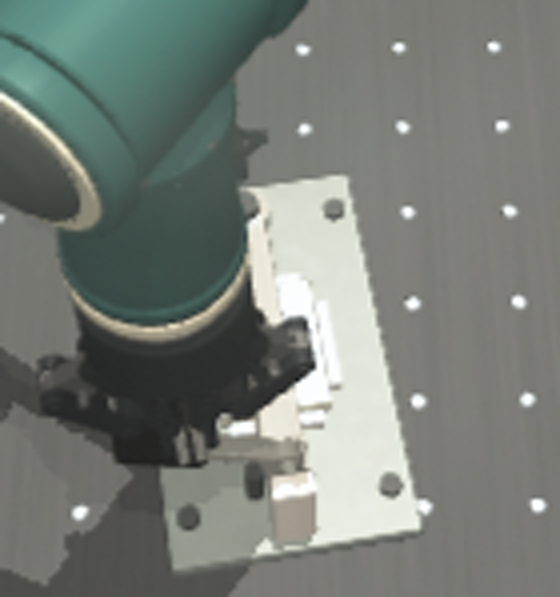

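The handle has come down with the finger and is now at about (140, 450). The strap is still home. I'll carry on down to the stop.

```bash
python3 -m pendant '{"jaw":[0,0,0,0,0,0,0],"offset":[[-0.4,-0.1,0.6],[-0.6,-0.1,1.2],[-0.8,-0.1,1.8],[-0.9,-0.1,2.3],[-1,-0.1,2.7],[-1,-0.1,3],[-1,-0.1,3]],"twist":[0,0,0,0,0,0,0]}'; python3 -m pendant '{"jaw":[0,0],"offset":[[0,0,0.2],[0,0,0.2]],"twist":[0,0]}'
```

```text
time: 11.65
tcp_pos: [0.484, -0.3042, 0.0653]
tool_rot: [3.127, 0.232, 0.032]
contact_force: [0.5, 0.3, 0.5]
gripper_width: -0.0002
time: 11.85
tcp_pos: [0.4842, -0.3042, 0.0649]
tool_rot: [3.127, 0.233, 0.031]
contact_force: [-4.1, 1.2, 11.4]
gripper_width: -0.0003
```

```bash
python3 -m pendant '{"jaw":[0,0],"offset":[[0,0,0.3],[0,0,0.3]],"twist":[0,0]}'; python3 -m pendant '{"jaw":[0,0,0,0,0,0,0,0,0,0],"offset":[[0,0,-0.5],[0,0,-2],[0,0,-5],[0,0,-9],[0,0,-13],[-3,-3,-14],[-7,-7,-14],[-11,-11,-14],[-14,-14,-14],[-14,-14,-14]],"twist":[0,0,0,0,0,0,0,0,0,0]}'; python3 - <<'E'
from h import *
st()
for n in ['side','top']: s=arm.snapshot(n); save(s,n+'7')
a=cv2.imread('pics/top7.png')[155:245,360:455]; b=cv2.imread('pics/side7.png')[262:385,255:375]
cv2.imwrite('pics/z7.png',np.hstack([cv2.resize(a,(400,379),interpolation=cv2.INTER_CUBIC),cv2.resize(b,(370,379),interpolation=cv2.INTER_CUBIC)]))
E
```

```text
time: 12.05
tcp_pos: [0.4843, -0.3043, 0.0647]
tool_rot: [3.127, 0.233, 0.03]
contact_force: [-8.8, 3.2, 19.4]
gripper_width: 0.0
time: 13.05
tcp_pos: [0.3176, -0.1823, 0.1995]
tool_rot: [3.13, 0.234, 0.026]
contact_force: [-0.7, -0.1, -0.6]
gripper_width: -0.0002
t 13.05 tcp [ 0.3176 -0.1823  0.1995] F [-0.7 -0.1 -0.6] q [-0.6  -0.35  2.25  0.01  1.22 -0.75] g -0.0002
```

View pics/z7.png

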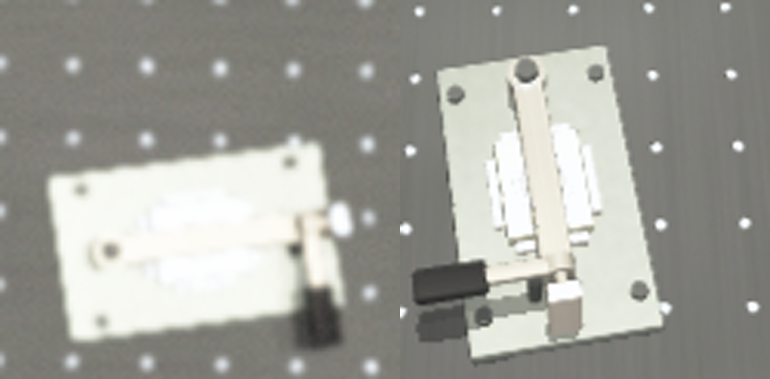

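View pics/side7.png

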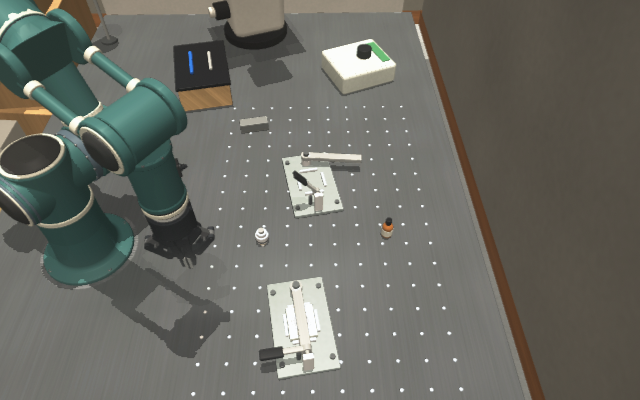

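The strap lies straight across the chamber and the lever is down flat, with its handle at (270, 354). The chamber, the empty fixture and the loose items all look unmoved, and the arm is clear. Handing in.

```bash
python3 -m pendant '{"jaw":[0,0],"offset":[[0,0,0],[0,0,0]],"twist":[0,0]}'; python3 -c "
from h import *
st(); print(arm.close_job())"
```

```text
time: 13.35
tcp_pos: [0.323, -0.1862, 0.2022]
tool_rot: [3.125, 0.233, 0.034]
contact_force: [0.6, 0.0, -0.5]
gripper_width: 0.0001
t 13.35 tcp [ 0.323  -0.1862  0.2022] F [ 0.6  0.  -0.5] q [-0.6  -0.34  2.24  0.01  1.22 -0.75] g 0.0001
the job is handed in; nothing more can be done
None
```

The chamber is clamped and the job is handed in at 13.35 s. No verdict is reported, and I did not measure the final strap angle, lever angle or chamber position as numbers.

- **Strap:** I pushed it round with the outside of the closed fingers until it stopped hard, with the force reaching about 10 N and almost no further motion. The lever was still raised then, at roughly 0.95 rad.
- **Lever:** I pressed it down along its arc with the fingertips. It stopped at a TCP height of 65 mm, which is the flat height, and the total force rose to about 21 N.
- **Last pictures:** The strap lies straight across the chamber against its stop pin, and the lever is level. The chamber, the empty fixture, the bottle, the objective and the slide box look unmoved. The arm is clear, with contact force near zero.
- **One disagreement:** The picture overlay put the lever handle about 3 mm from my fitted model. I shifted 2 mm towards it before pressing.

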